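# Zero the tally wheel

### The arm

A 6-joint arm with a two-finger parallel gripper is mounted at the origin on the work surface; the furniture and walls round the work are solid. World frame = base frame: x ahead of the robot, y to its left, z up, the work surface at z = 0. Lengths are in mm, angles in degrees, forces in N, time in s.
With the tool pointing down it reaches from about 300 to 850 mm from the base axis. Payload 4.2 kg.
Tool frame: the origin (TCP) lies midway between the tips of the shut fingers; the grasp point (between the pads) lies 19 mm behind it (env.grip_point_offset is the distance from the TCP to the grasp point, in mm); z points along the fingers, x is the direction in which the jaws open and shut, and the axes are right-handed (so a half turn about z gives the same grasp; the last joint's range is limited). The gripper opens to 91 mm and grips with 3 to 60 N. Pads are 32 mm wide; open, the fingers measure 118 mm over their backs; the gripper's body (76 mm by 178 mm) begins 60 mm behind the grasp point.
Start: joints at [67.323, 18.312, 89.639, -0, 72.044, -1.146], TCP at [211.038, 534.889, 213.976] pointing down, gripper open.
Joint ranges: [-177.97, 177.97], [-48.28, 115.42], [12.27, 149.76], [-77.06, 257.06], [2.81, 150.46], [-146.56, 146.56]. Speed limits (degrees/s): [147.25, 147.25, 180, 180, 180, 180].

### API

Orientations are given as [roll, pitch, yaw] about the fixed x, y, z axes, in that order (R = Rz(yaw) Ry(pitch) Rx(roll)).
In Python, from workcell import env gives the robot as it stands.
- The arm moves only by the shell command python3 -m pendant 'ROWS' [FORCE]. ROWS is JSON, a list of rows, each an object with "xyz": the shift along the tool's x, y, z in m, a list of three; "roll": the turn about the tool's z in degrees; "jaw": the closure, from 0 (fully open) to 1 (shut). A call has exactly 8 rows; each row is the pose to reach, as a shift and turn from the pose commanded when the call began, along the tool's axes at that moment; what a row does not reach only later rows make up. A row lasts 1/8 s, in which the tool goes at most 62.5 mm and 10.7 degrees, less where a joint would pass 70% of its speed; a pose out of reach is approached as far as the arm can. A call with a gripper value outside its range is refused whole. The fingers move at their own pace and stop on an object; FORCE is the grip in N (left out, the last holds). Time passes only in rows, so rows that repeat a pose let the fingers close, or fill a call up. It gives the time, the measured TCP pose, the force and the opening at its end, in the units of the state.
- env.state(): the state, without advancing time (a new reading comes with each control period).
- env.grab_frame(name): name is "scene" or "top" or "wrist"; returns (picture, depth): 400x640x3 uint8, blue, green, red; 400x640 float32, mm along the optical axis (not along the pixel's ray), 0 where there is no reading.
- env.camera_params(name): a dict with "camera_matrix" (3x3 intrinsics, pixels), "D" ([k1, k2, p1, p2, k3] as OpenCV has them; the pictures are not rectified), "cam_to_world" (4x4, takes a point from camera to world coordinates); the wrist camera has in their place "hand_eye" (4x4, takes a point from camera to tool coordinates, whose origin is the TCP and whose axes are the tool frame's). Camera axes: x right, y up, looking along -z (the intrinsics and any distortion apply to the point x, -y, -z); pixel columns grow to the right and rows downward; lengths in mm; the calibration is good to about 2 mm. A picture is of the moment at which its call begins: read the wrist's pose just before it. camera_params takes no time and is no camera call.
- env.job_done(): hands the job in, once; it reports no verdict.
The state is a dict: "time_s": time; "qpos": joint angles; "qvel": joint speeds; "effort": joint torques, N m; "ee_pos": TCP position; "ee_rot": TCP orientation; "force": force on the tool from outside, world axes, zero at the start; "torque": the same for the moment, N m; "gripper_width": finger opening in mm.
Only numpy, scipy, OpenCV 4.12 (cv2) and the standard library are available. Lean on these libraries where they do the work, as an engineer would, in place of code of your own. Each camera call takes 0.05 s, during which the arm holds its last target. There are 200 camera calls.

### The job

Set the kitchen's tally counter back to zero for the next batch of rice rolls: flick the tabs of its wheel with a fingertip, counter-clockwise as seen from above, as many clicks as it needs until the upright stud on the wheel has clicked into place in front of the fixed pointer, and do not run past it. Be gentle, keep the counter standing where it is, and leave the rice rolls and the little dip cup alone.

Things in the scene. Friction and masses are not known exactly. Their poses are not given: they have to be found in the camera images.
- tally_counter: Tally counter, free-standing, 2.6 kg, on rubber feet, held only by its weight; 146 mm wide, 91 high. Origin: on the wheel's upright axle at table height. z up; -x is the open front, turned roughly to the robot; +y to the robot's left. Dark base plate x -50..74, y -73..73, top at z 16 mm; grey drum of radius 46 up to z 48, carrying the white wheel, which lies flat.
- tally_wheel (a joint): Turn of the wheel, rad, growing counter-clockwise from above. 0: stud at the pointer. It rests only at multiples of 0.785 (one click). Starts 2 to 5 clicks short of 0 (-1.57 to -3.93); a stop at -4.32, and it can overrun 0 up to 2.71. A tab pushed over half a click (22.5 deg) snaps on by itself to the next rest; short of that it springs back. Takes about 2 N at a tab's end.
- front_edge (a point): Fixed point of the counter at the front edge of the wheel, 60 mm in front (-x) of the axle, 60 mm above the table. The wheel is a white disc of radius 38, z 50..62 mm, with 8 radial tabs 45 deg apart, 7 mm thick, out to radius 60, z 50..71. At rest the tabs stand 22.5, 67.5, ... deg to either side of the front; there are 32 mm between neighbours at radius 52.
- push_end (a point): Fixed point of the counter, 59 mm in front of the axle and 11 mm toward -y, z 60 mm. For one click push the tab that rests 22.5 deg to the +y side of the front toward -y (counter-clockwise) until its end is about here, 10 deg past the front; the wheel then snaps on. A fingertip comes and goes freely from above.
- guard_top (a point): Middle of the top of the grey C-shaped guard wall at the rear (+x) of the wheel, 88 mm high, 68 mm from the axle. The wall has inner radius 65, outer 72 mm and spans about 100 deg to each side of the rear, so the wheel is open to the front.
- stud_top (a point): Centre of the top of the wheel's upright stud, a dark pin of diameter 12 mm, standing 16 mm up from the disc, 28 mm from the axle; it turns with the wheel. Its top is 78 mm above the table.
- pointer_tip (a point): Tip of the fixed steel arrow that reaches inward from the middle of the guard wall's rear, over the wheel's tabs: 37 mm from the axle in the counter's +x direction, 87.5 mm above the table. The arrow is 12 to 20 mm wide and 6 mm thick.
- roll_left: White wrapped rice roll, 248 mm long, 71 wide, 55 high, lying left of the counter, long axis its own y. Origin: centre of its underside. Leave alone.
- roll_front: Like the other roll, lying between the robot and the counter. Leave alone.
- dip_cup: Small open dip cup, diameter 67, height 33 mm, at the right of the counter. Origin: centre of its underside. Leave alone.

How it is judged (in metres and radians):
At the end, for the whole second after the job is handed in: The wheel rests in its zero click: within 0.15 rad, the stud in front of the pointer. The counter stands flat, within 30 mm of where it was, its pointer tip within 35 mm. The rolls and the cup are within 30 mm of where they were (value of joint tally_wheel between -0.15 and 0.15 rad and velocity of joint tally_wheel between -0.1 and 0.1 rad/s and distance of each of tally_counter, roll_left, roll_front, dip_cup from where it was at the start of the episode below 0.03 m and distance of pointer_tip from where it was at the start of the episode below 0.035 m and angle between tally_counter's own z axis and vertical below 0.05 rad); the robot touches nothing.
It fails at once if the wheel runs past zero by more than half a click (value of joint tally_wheel above 0.45 rad).
It fails at once if the counter is lifted or tipped (height (world z) of tally_counter above 0.012 m or angle between tally_counter's own z axis and vertical above 0.15 rad).
It fails at once if the counter is shoved away (distance of tally_counter from where it was at the start of the episode above 0.04 m or distance of pointer_tip from where it was at the start of the episode above 0.05 m).
It fails at once if the counter or its wheel is handled roughly (over 25 N) (contact force between any of the fingers, the arm and tally_counter above 25 N).
It fails at once if a rice roll or the cup is disturbed or lifted (distance of any of roll_left, roll_front, dip_cup from where it was at the start of the episode above 0.04 m or height (world z) of any of roll_left, roll_front, dip_cup above 0.02 m).
It also fails if it takes over 64 s, if anything falls off the work surface, if the arm or the gripper's body presses on something with over 40 N, if the wrist force passes 120 N, or if a joint passes its speed limit or range.

## Working session

There is one attempt and no reset: what is moved stays moved. The work goes in short steps, Python scripts to look and compute and a shell command to move; the robot and the scene stay as the last step left them, time stands still between calls to the robot, and variables do not carry over. Pictures are saved under pics/ and viewed, about 8 in all and at most 12, crops included, and the job is handed in when it is done.

```bash
ls; mkdir -p pics; python3 - <<'E'
from workcell import env
import cv2,numpy as np
s=env.state();print(s['time_s'],s['ee_pos'],s['ee_rot'],s['force'],s['gripper_width'])
for n in ('top','scene'):
    im,d=env.grab_frame(n);cv2.imwrite(f'pics/{n}0.png',im);np.save(f'pics/{n}0.npy',d)
    p=env.camera_params(n);print(n,p)
print(env.camera_params('wrist'))
E
```

```text
pics
0.0 [210.83510629 534.43043416 213.15509891] [-1.79997784e+02  9.75448182e-02  6.84711293e+01] [-0.44762848 -0.38394658 -0.30805183] 91.03276289629049
top {'camera_matrix': array([[430.76272272,   0.        , 325.22872733],
       [  0.        , 430.76272272, 203.57631181],
       [  0.        ,   0.        ,   1.        ]]), 'D': array([-0.01942864,  0.        ,  0.        ,  0.        ,  0.        ]), 'cam_to_world': array([[ 8.42530982e-03,  9.90607028e-01, -1.36479779e-01,
         3.46163742e+02],
       [-9.99529450e-01,  4.31722281e-03, -3.03684112e-02,
         1.02133997e+02],
       [-2.94939479e-02,  1.36671422e-01,  9.90177272e-01,
         9.55525679e+02],
       [ 0.00000000e+00,  0.00000000e+00,  0.00000000e+00,
         1.00000000e+00]])}
scene {'camera_matrix': array([[502.80560434,   0.        , 316.02448097],
       [  0.        , 502.80560434, 204.31867159],
       [  0.        ,   0.        ,   1.        ]]), 'D': array([-0.07225471,  0.        ,  0.        ,  0.        ,  0.        ]), 'cam_to_world': array([[ 8.30887140e-01,  3.58421077e-01, -4.25629994e-0
[... 191 characters left out ...]
2e+02],
       [ 0.00000000e+00,  0.00000000e+00,  0.00000000e+00,
         1.00000000e+00]])}
{'camera_matrix': array([[341.6877483 ,   0.        , 319.91578084],
       [  0.        , 341.6877483 , 205.09684602],
       [  0.        ,   0.        ,   1.        ]]), 'D': array([-0.07106782,  0.        ,  0.        ,  0.        ,  0.        ]), 'hand_eye': array([[ 9.99999980e-01, -6.83805343e-05, -1.89278229e-04,
         2.47608629e-01],
       [-1.18418725e-04, -9.60385561e-01, -2.78674650e-01,
        -7.87672497e+01],
       [-1.62724157e-04,  2.78674667e-01, -9.60385549e-01,
        -1.71025984e+02],
       [ 0.00000000e+00,  0.00000000e+00,  0.00000000e+00,
         1.00000000e+00]])}
```

View pics/top0.png

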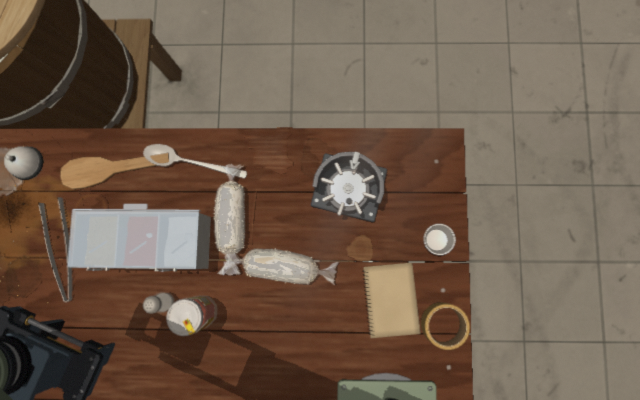

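View pics/scene0.png

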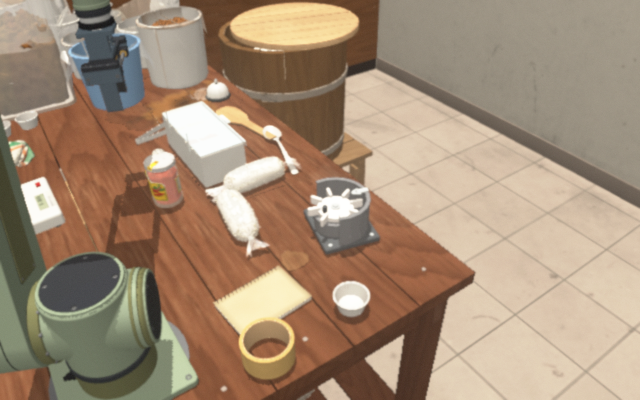

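The top view shows the counter at about (349,187) with its pointer at about (355,160); roll_front is at (280,266), roll_left at (230,218) and the cup at (439,240). I'll enlarge both views of the counter and measure it.

```bash
cat > h.py <<'E'
import numpy as np,cv2
from workcell import env
from scipy.spatial.transform import Rotation as R
def cam(n,s=None):
    p=env.camera_params(n)
    if n=='wrist':
        T=np.eye(4);T[:3,:3]=R.from_euler('xyz',s['ee_rot'],degrees=True).as_matrix();T[:3,3]=s['ee_pos']
        return p['camera_matrix'],p['D'],T@p['hand_eye']
    return p['camera_matrix'],p['D'],p['cam_to_world']
def ray(c,uv,z):
    K,D,T=c
    q=cv2.undistortPoints(np.array(uv,float).reshape(-1,1,2),K,D)[:,0]
    d=np.c_[q[:,0],-q[:,1],-np.ones(len(q))]@T[:3,:3].T
    return T[:3,3]+d*((z-T[2,3])/d[:,2])[:,None]
def proj(c,P):
    K,D,T=c
    q=(np.atleast_2d(P)-T[:3,3])@T[:3,:3]*[1,-1,-1]
    return cv2.projectPoints(q,np.zeros(3),np.zeros(3),K,D)[0][:,0]
E
python3 - <<'E'
from h import *
t=cv2.imread('pics/top0.png');s=cv2.imread('pics/scene0.png')
a=cv2.resize(t[145:225,305:395],None,fx=6,fy=6,interpolation=cv2.INTER_CUBIC)[:, :400*2]
b=cv2.resize(s[170:255,295:385],None,fx=5,fy=5,interpolation=cv2.INTER_CUBIC)
cv2.imwrite('pics/topz.png',a)
c=cam('top')
print(ray(c,[[349,187]],62),ray(c,[[355,160]],87.5))
# white disc/tabs centroid
hsv=cv2.cvtColor(t,cv2.COLOR_BGR2HSV)
m=((hsv[...,2]>170)&(hsv[...,1]<50)).astype(np.uint8);m[:145]=0;m[225:]=0;m[:,:305]=0;m[:,395:]=0
n,l,st,ce=cv2.connectedComponentsWithStats(m);print(st,ce)
E
```

```text
[[504.7248663   79.82769891  62.        ]] [[556.69847822  68.15836137  87.5       ]]
[[     0      0    640    400 254860]
 [   351    152      7     17     55]
 [   322    163     53     51   1070]
 [   356    164      1      1      1]
 [   353    172      2      1      2]
 [   315    199      3      3      8]
 [   370    213      2      2      4]] [[319.37361689 199.55646237]
 [354.38181818 159.05454545]
 [347.54672897 188.15981308]
 [356.         164.        ]
 [353.5        172.        ]
 [316.125      199.875     ]
 [370.5        213.5       ]]
```

View pics/topz.png

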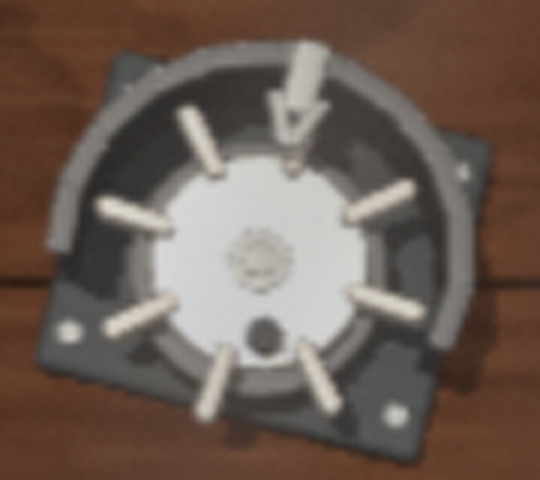

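Zoomed view (6x, origin 305,145): axle (260,258), pointer tip (290,142), stud (265,337) between the two front tabs, whose ends are at (205,410) and (332,405); front screws at (68,331) and (396,415).

```bash
python3 - <<'E'
from h import *
c=cam('top')
z=lambda p:[[305+(p[0]+.5)/6-.5,145+(p[1]+.5)/6-.5]]
g=lambda p,h:ray(c,z(p),h)[0]
ends=[(188,110),(100,204),(108,330),(205,416),(333,410),(418,312),(412,186)]
E=np.array([g(p,69) for p in ends]);print(E.round(1))
# circle of tab ends
A=np.c_[2*E[:,:2],np.ones(len(E))];x=np.linalg.lstsq(A,(E[:,:2]**2).sum(1),rcond=None)[0]
ax=x[:2];print('axle fit',ax,'r',np.sqrt(x[2]+ax@ax),'axle hub',g((260,258),64))
tip=g((290,142),87.5);st=g((265,337),78);s1=g((68,331),16);s2=g((396,415),16)
print('tip',tip,'stud',st,'screws',s1,s2)
d=s1-s2;yaw=np.degrees(np.arctan2(-d[0],d[1]));print('yaw screws',yaw, 'tip',np.degrees(np.arctan2(*(tip[:2]-ax)[::-1])))
print('stud ang',np.degrees(np.arctan2(*(st[:2]-ax)[::-1])),np.linalg.norm(st[:2]-ax))
an=np.degrees(np.arctan2(E[:,1]-ax[1],E[:,0]-ax[0]));print('tabs',an, 'mod45 ->yaw',np.median((an-22.5-yaw+22.5)%45-22.5+yaw))
m=c
for n,p in dict(rf=(280,266),rl=(230,218),cup=(439,240)).items(): print(n,ray(c,[p],30)[0].round())
E
```

```text
[[554.8 107.5  69. ]
 [521.2 138.1  69. ]
 [476.7 134.9  69. ]
 [446.9 101.1  69. ]
 [449.2  57.1  69. ]
 [483.5  27.6  69. ]
 [527.9  29.4  69. ]]
axle fit [502.28240372  82.43622521] r 58.52056994140978 axle hub [503.12054101  82.14675973  64.        ]
tip [539.33047764  72.4547616   87.5       ] stud [473.19294409  80.71633695  78.        ] screws [484.09631947 151.58013775  16.        ] [453.61229329  31.42582916  16.        ]
yaw screws -14.235986633932246 tip -15.07855599042263
stud ang -176.61637732572098 29.140258705668455
tabs [  25.53728613   71.23373573  115.97348018  161.34331659 -154.46268798
 -108.9468404   -64.2501926 ] mod45 ->yaw 3.47348018104071
rf [339. 226.  30.]
rl [441. 338.  30.]
cup [ 396. -113.   30.]
```

```bash
cat >> h.py <<'E'
AX=np.array([502.7,82.3]);YAW=-14.5
def c2w(x,y):
    a=np.radians(YAW);return AX+[x*np.cos(a)-y*np.sin(a),x*np.sin(a)+y*np.cos(a)]
def w2c(p):
    a=np.radians(YAW);d=np.array(p[:2])-AX;return np.array([d[0]*np.cos(a)+d[1]*np.sin(a),-d[0]*np.sin(a)+d[1]*np.cos(a)])
def shift(s,x,y,z):
    M=R.from_euler('xyz',s['ee_rot'],degrees=True).as_matrix();return M.T@(np.r_[c2w(x,y),z]-s['ee_pos'])
E
python3 - <<'E'
from h import *
s=env.state();print(c2w(-64,95),shift(s,-64,95,200).round(1),s['ee_rot'][2],90+YAW)
E
```

```text
[464.5246514 190.2983461] [-227.   362.3   13.6] 68.47094227271785 75.5
```

```bash
python3 -m pendant '[{"xyz":[-0.028,0.045,0],"roll":-1,"jaw":0},{"xyz":[-0.057,0.090,0],"roll":-2,"jaw":0},{"xyz":[-0.085,0.136,0.002],"roll":-3,"jaw":0},{"xyz":[-0.114,0.181,0.004],"roll":-4,"jaw":0},{"xyz":[-0.142,0.226,0.006],"roll":-5,"jaw":0},{"xyz":[-0.170,0.272,0.008],"roll":-6,"jaw":0},{"xyz":[-0.200,0.318,0.010],"roll":-7,"jaw":0},{"xyz":[-0.227,0.362,0.013],"roll":-7,"jaw":0}]'
python3 - <<'E'
from h import *
s=env.state();im,d=env.grab_frame('wrist');t,_=env.grab_frame('top')
print(s['time_s'],s['ee_pos'],s['ee_rot'])
c=cam('wrist',s)
uv=proj(c,[np.r_[c2w(0,0),62],np.r_[c2w(37,0),87.5],np.r_[c2w(-60,0),60]]);print(uv)
u,v=uv[0].astype(int);x0,y0=max(u-110,0),max(v-110,0)
a=im[y0:y0+230,x0:x0+220];print(x0,y0)
a=cv2.resize(a,None,fx=2.5,fy=2.5,interpolation=cv2.INTER_CUBIC);cv2.imwrite('pics/w1.png',a);cv2.imwrite('pics/w1f.png',im);cv2.imwrite('pics/t1f.png',t)
E
```

```text
time_s: 1.1
ee_pos: [465.1, 189.2, 200.7]
ee_rot: [-180.0, -0.0, 75.5]
force: [0.3, 0.7, -0.4]
gripper_width: 91.3
1.1 [465.14920913 189.19478127 200.70820836] [-1.79988776e+02 -1.80599060e-03  7.54575706e+01]
[[224.94463027 255.43792603]
 [221.27659565 301.99036492]
 [220.44666483 196.47930619]]
114 145
```

View pics/w1.png

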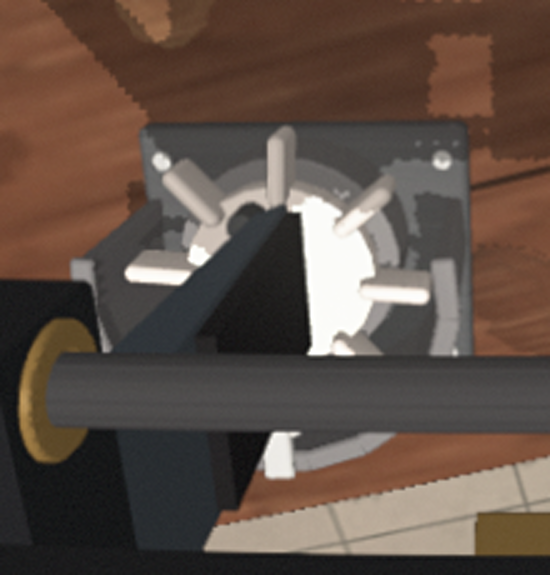

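In the wrist view (2.5x, origin 114,145) a tab stands almost at the front, ending at (282,132), with the stud at (248,218) on its -y side. That is not a rest position as described, so I'll measure it.

```bash
python3 - <<'E'
from h import *
s=dict(ee_pos=np.array([465.149,189.195,200.708]),ee_rot=[-179.9888,-.0018,75.4576])
c=cam('wrist',s)
z=lambda p:[[114+(p[0]+.5)/2.5-.5,145+(p[1]+.5)/2.5-.5]]
for n,p,h in [('tabF',(282,130),69),('tabL',(172,172),69),('tabR',(386,182),69),('tab+y',(428,291),69),('tab-y',(129,272),69),('stud',(248,214),78),('screwL',(161,161),16),('screwR',(442,160),16),('cornerL',(143,127),16),('cornerR',(467,126),16)]:
    q=w2c(ray(c,z(p),h)[0]);print(n,q.round(1),'r',np.hypot(*q).round(1),'ang from front ccw(-y +)',((np.degrees(np.arctan2(q[1],q[0]))+360)%360-180).round(1))
E
```

```text
tabF [-62.1   8.3] r 62.7 ang from front ccw(-y +) -7.7
tabL [-45.9 -34.8] r 57.6 ang from front ccw(-y +) 37.2
tabR [-42.  46.] r 62.3 ang from front ccw(-y +) -47.6
tab+y [ 2.6 60.3] r 60.4 ang from front ccw(-y +) -92.4
tab-y [ -4.8 -57. ] r 57.2 ang from front ccw(-y +) 85.2
stud [-32.5  -4.3] r 32.8 ang from front ccw(-y +) 7.5
screwL [-34.2 -61.9] r 70.7 ang from front ccw(-y +) 61.1
screwR [-34.6  62.4] r 71.3 ang from front ccw(-y +) -61.0
cornerL [-49.7 -68.1] r 84.3 ang from front ccw(-y +) 53.9
cornerR [-49.9  73.5] r 88.8 ang from front ccw(-y +) -55.8
```

View pics/t1f.png

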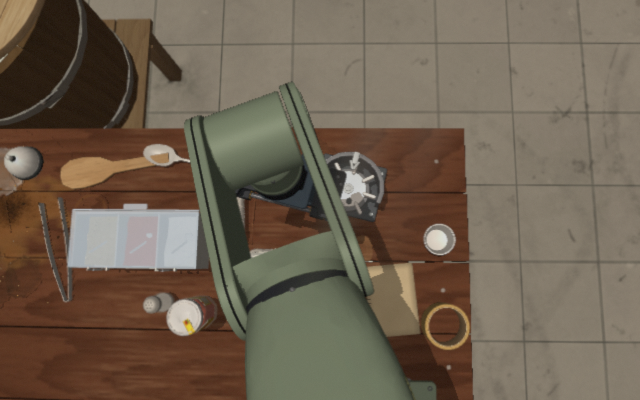

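```bash
python3 -m pendant '[{"xyz":[0.035,0,0],"roll":0,"jaw":0},{"xyz":[0.075,0,0],"roll":0,"jaw":0},{"xyz":[0.075,0,0],"roll":0,"jaw":0},{"xyz":[0.075,0,0],"roll":0,"jaw":0},{"xyz":[0.075,0,0],"roll":0,"jaw":0},{"xyz":[0.075,0,0],"roll":0,"jaw":0},{"xyz":[0.075,0,0],"roll":0,"jaw":0},{"xyz":[0.075,0,0],"roll":0,"jaw":0}]'
cat > look.py <<'E'
from h import *
import sys,json
n=sys.argv[1]
s=env.state();im,d=env.grab_frame('wrist');cv2.imwrite(f'pics/{n}_full.png',im)
json.dump(dict(ee_pos=list(s['ee_pos']),ee_rot=list(s['ee_rot'])),open(f'pics/{n}.json','w'))
c=cam('wrist',s)
# rectify: wheel plane z=69 to counter-frame, 5 px/mm ; -x (front) down, +y left
S=3.5
pts=np.array([[-85,-85],[-85,85],[85,85],[85,-85]],float)
P=np.array([np.r_[c2w(*p),69] for p in pts]);src=proj(c,P).astype(np.float32)
dst=np.array([[ (85-p[1])*S,(85-p[0])*S] for p in pts],np.float32)
w=cv2.warpPerspective(im,cv2.getPerspectiveTransform(src,dst),(595,595));cv2.imwrite(f'pics/{n}.png',w)
print(s['time_s'],s['ee_pos'].round(1))
E
python3 look.py w2
```

```text
time_s: 2.2
ee_pos: [483.3, 263.3, 201.1]
ee_rot: [180.0, -0.0, 75.4]
force: [0.0, -0.4, 0.8]
gripper_width: 91.0
2.2 [483.3 263.3 201.1]
```

View pics/w2.png

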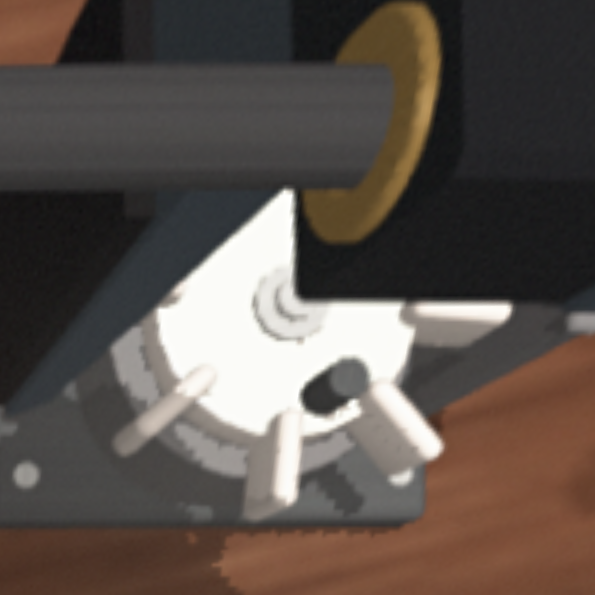

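Rectified view (3.5 px/mm, axle at (297,297), front down, -y to the right): the front tab ends at (290,500), about 2-4° short of the front, and the stud is at (350,378). The wheel hangs close to a half click, at about -162°. I'll bring the -y finger down behind that tab and push gently.

```bash
python3 - <<'E'
from h import *
s=env.state();print(shift(s,-68,89,57).round(1),shift(s,-68,51,57).round(1),s['ee_rot'])
E
```

```text
[-81.4  -3.9 144. ] [-119.4   -3.8  144. ] [ 1.79993676e+02 -9.74659373e-03  7.54515846e+01]
```

```bash
python3 -m pendant '[{"xyz":[-0.041,-0.004,0.02],"roll":0,"jaw":0},{"xyz":[-0.081,-0.004,0.04],"roll":0,"jaw":0},{"xyz":[-0.081,-0.004,0.08],"roll":0,"jaw":0},{"xyz":[-0.081,-0.004,0.105],"roll":0,"jaw":0},{"xyz":[-0.081,-0.004,0.125],"roll":0,"jaw":0},{"xyz":[-0.081,-0.004,0.140],"roll":0,"jaw":0},{"xyz":[-0.081,-0.004,0.144],"roll":0,"jaw":0},{"xyz":[-0.081,-0.004,0.144],"roll":0,"jaw":0}]'
python3 - <<'E'
from h import *
s=env.state();print(w2c(s['ee_pos']),s['ee_pos'][2],s['force'])
im,d=env.grab_frame('wrist');cv2.imwrite('pics/w3.png',im)
t,_=env.grab_frame('scene');cv2.imwrite('pics/s3.png',cv2.resize(t[150:260,270:400],None,fx=5,fy=5,interpolation=cv2.INTER_CUBIC))
E
```

```text
time_s: 3.25
ee_pos: [459.4, 186.2, 57.2]
ee_rot: [180.0, -0.0, 75.5]
force: [-0.6, 0.3, 0.4]
gripper_width: 91.2
[-67.93782854  89.74974254] 57.17263331281872 [-0.5786588   0.31297928  0.42826732]
```

View pics/s3.png

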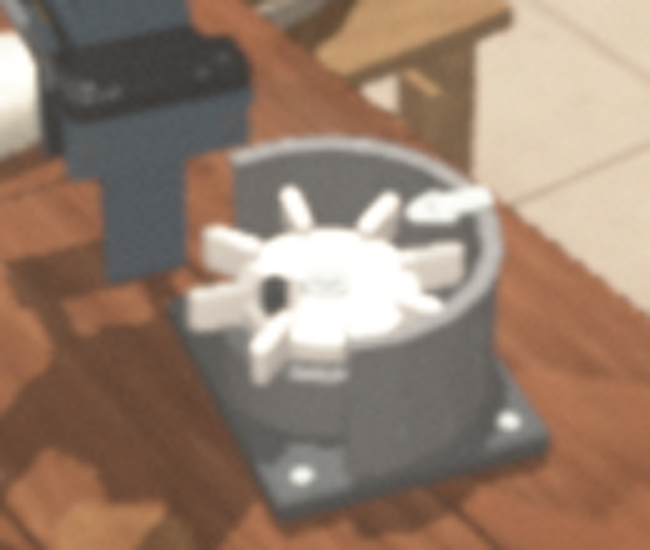

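```bash
python3 - <<'E'
from h import *
c=cam('scene')
def z(P): return ((proj(c,P)-[270,150]+.5)*5-.5).round()
for w in (-180,-162,-157,-135):
    st=np.r_[c2w(28*np.cos(np.radians(w)),28*np.sin(np.radians(w))),78]
    print(w,'stud',z([st])[0])
    for k in range(8):
        a=np.radians(w+22.5+45*k);print('  ',(np.degrees(a)%360-180).round(),z([np.r_[c2w(60*np.cos(a),60*np.sin(a)),71]])[0],end='')
    print()
print('tip',z([np.r_[c2w(37,0),87.5]]),'finger tip',z([np.r_[c2w(-68,30),57],np.r_[c2w(-52,30),57]]))
E
```

```text
-180 stud [263. 266.]
   22.0 [219. 327.]   68.0 [322. 357.]   112.0 [427. 331.]   158.0 [469. 267.]   -158.0 [426. 206.]   -112.0 [329. 180.]   -68.0 [230. 203.]   -22.0 [183. 262.]
-162 stud [273. 277.]
   40.0 [254. 345.]   86.0 [368. 353.]   130.0 [454. 308.]   176.0 [461. 240.]   -140.0 [391. 190.]   -94.0 [287. 184.]   -50.0 [203. 223.]   -4.0 [187. 290.]
-157 stud [277. 280.]
   46.0 [266. 349.]   90.0 [380. 350.]   136.0 [459. 301.]   -180.0 [457. 233.]   -134.0 [381. 187.]   -90.0 [275. 186.]   -44.0 [197. 230.]   0.0 [190. 297.]
-135 stud [298. 290.]
   68.0 [322. 357.]   112.0 [427. 331.]   158.0 [469. 267.]   -158.0 [426. 206.]   -112.0 [329. 180.]   -68.0 [230. 203.]   -22.0 [183. 262.]   22.0 [219. 327.]
tip [[408. 214.]] finger tip [[151. 285.]
 [186. 277.]]
```

The scene view (5x) shows the pointer tip at (408,214) and tabs at (190,293), (205,228) and (260,350). These match -162°, so the wheel really is off rest. The fingertip sits to the +y side of the front tab. Pushing slowly.

```bash
python3 -m pendant '[{"xyz":[-0.006,0,0],"roll":0,"jaw":0},{"xyz":[-0.012,0,0],"roll":0,"jaw":0},{"xyz":[-0.018,0,0],"roll":0,"jaw":0},{"xyz":[-0.024,0,0],"roll":0,"jaw":0},{"xyz":[-0.029,0,0],"roll":0,"jaw":0},{"xyz":[-0.034,0,0],"roll":0,"jaw":0},{"xyz":[-0.038,0,0],"roll":0,"jaw":0},{"xyz":[-0.039,0,0],"roll":0,"jaw":0}]'
cat > est.py <<'E'
from h import *
import sys
# wheel angle from dark stud pixels in the scene view: ray on z=78 plane
im,_=env.grab_frame('scene');n=sys.argv[1]
cr=cv2.resize(im[150:260,270:400],None,fx=5,fy=5,interpolation=cv2.INTER_CUBIC);cv2.imwrite(f'pics/{n}.png',cr)
c=cam('scene');g=cv2.cvtColor(im,cv2.COLOR_BGR2GRAY)
s=env.state();print(s['time_s'],'tcp',w2c(s['ee_pos']).round(1),s['ee_pos'][2].round(1),'F',s['force'].round(1))
v,u=np.mgrid[150:260,270:400];p=ray(c,np.c_[u.ravel(),v.ravel()],62)
q=np.array([w2c(x) for x in p]);r=np.hypot(*q.T);gg=g[150:260,270:400].ravel()
m=(r<36)&(gg<110);print('dark px',m.sum())
if m.sum():
    q2=np.array([w2c(x) for x in ray(c,np.c_[u.ravel(),v.ravel()][m],71)]).mean(0);print('stud',q2.round(1),'ang',np.degrees(np.arctan2(q2[1],q2[0])).round(1))
E
python3 est.py s4
```

```text
time_s: 4.35
ee_pos: [449.2, 148.0, 56.9]
ee_rot: [-180.0, 0.0, 75.5]
force: [-0.7, 0.3, 0.4]
gripper_width: 90.8
4.4 tcp [-68.2  50.3] 57.0 F [-0.4 -0.8 -1. ]
dark px 10
stud [-21.2 -25.6] ang -129.7
```

View pics/s4.png

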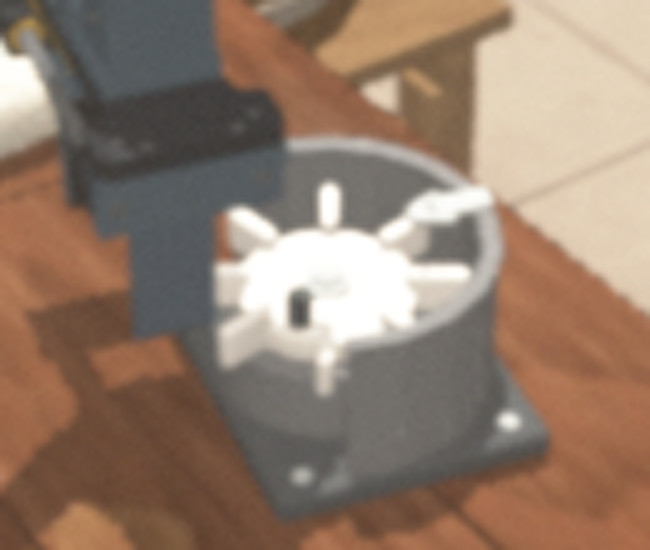

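The wheel snapped to -135°: stud at (298,290) and tabs at (230,210), (330,183), exactly as predicted. The counter has not moved. Three clicks remain: lift, go back, lower, push.

```bash
python3 -m pendant '[{"xyz":[0.002,0,-0.020],"roll":0,"jaw":0},{"xyz":[0.002,0,-0.040],"roll":0,"jaw":0},{"xyz":[0.022,0,-0.040],"roll":0,"jaw":0},{"xyz":[0.043,0,-0.040],"roll":0,"jaw":0},{"xyz":[0.043,0,-0.040],"roll":0,"jaw":0},{"xyz":[0.043,0,-0.020],"roll":0,"jaw":0},{"xyz":[0.043,0,-0.002],"roll":0,"jaw":0},{"xyz":[0.043,0,0],"roll":0,"jaw":0}]'
python3 est.py s5
python3 -m pendant '[{"xyz":[-0.006,0,0],"roll":0,"jaw":0},{"xyz":[-0.012,0,0],"roll":0,"jaw":0},{"xyz":[-0.018,0,0],"roll":0,"jaw":0},{"xyz":[-0.024,0,0],"roll":0,"jaw":0},{"xyz":[-0.030,0,0],"roll":0,"jaw":0},{"xyz":[-0.036,0,0],"roll":0,"jaw":0},{"xyz":[-0.041,0,0],"roll":0,"jaw":0},{"xyz":[-0.043,0,0],"roll":0,"jaw":0}]'
python3 est.py s6
```

```text
time_s: 5.4
ee_pos: [458.6, 189.6, 55.3]
ee_rot: [-179.8, 0.2, 75.5]
force: [0.5, -0.2, -0.2]
gripper_width: 91.4
5.45 tcp [-68.9  93.2] 55.9 F [ 0.7 -0.6 -0.3]
dark px 9
stud [-21.9 -26.5] ang -129.6
time_s: 6.45
ee_pos: [449.3, 147.8, 56.9]
ee_rot: [180.0, 0.0, 75.5]
force: [0.0, 0.6, -0.6]
gripper_width: 91.3
6.5 tcp [-68.2  50. ] 56.9 F [ 0.4 -0.4  0.7]
dark px 11
stud [ -1.8 -34.3] ang -93.0
```

View pics/s6.png

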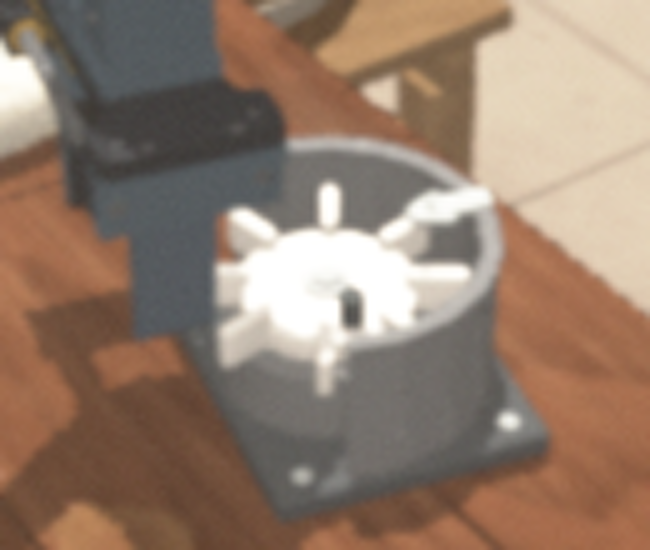

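The stud is now at (350,290), so the wheel reads -90°. The base and screws have not moved. Now the third click.

```bash
python3 -m pendant '[{"xyz":[0.002,0,-0.020],"roll":0,"jaw":0},{"xyz":[0.002,0,-0.040],"roll":0,"jaw":0},{"xyz":[0.022,0,-0.040],"roll":0,"jaw":0},{"xyz":[0.043,0,-0.040],"roll":0,"jaw":0},{"xyz":[0.043,0,-0.040],"roll":0,"jaw":0},{"xyz":[0.043,0,-0.020],"roll":0,"jaw":0},{"xyz":[0.043,0,-0.002],"roll":0,"jaw":0},{"xyz":[0.043,0,0],"roll":0,"jaw":0}]'
python3 -m pendant '[{"xyz":[-0.006,0,0],"roll":0,"jaw":0},{"xyz":[-0.012,0,0],"roll":0,"jaw":0},{"xyz":[-0.018,0,0],"roll":0,"jaw":0},{"xyz":[-0.024,0,0],"roll":0,"jaw":0},{"xyz":[-0.030,0,0],"roll":0,"jaw":0},{"xyz":[-0.036,0,0],"roll":0,"jaw":0},{"xyz":[-0.041,0,0],"roll":0,"jaw":0},{"xyz":[-0.043,0,0],"roll":0,"jaw":0}]'
python3 est.py s7
```

```text
time_s: 7.5
ee_pos: [458.6, 189.5, 55.3]
ee_rot: [-179.8, 0.2, 75.5]
force: [-0.2, -0.6, 0.6]
gripper_width: 91.2
time_s: 8.5
ee_pos: [449.2, 147.8, 56.9]
ee_rot: [-180.0, 0.0, 75.5]
force: [0.3, -0.2, -0.4]
gripper_width: 91.0
8.55 tcp [-68.2  50. ] 56.9 F [ 0.2 -0.2  0.2]
dark px 8
stud [ 18.5 -23.6] ang -52.0
```

The stud measures -52° (about -45°), so one click is left.

```bash
python3 -m pendant '[{"xyz":[0.002,0,-0.020],"roll":0,"jaw":0},{"xyz":[0.002,0,-0.040],"roll":0,"jaw":0},{"xyz":[0.022,0,-0.040],"roll":0,"jaw":0},{"xyz":[0.043,0,-0.040],"roll":0,"jaw":0},{"xyz":[0.043,0,-0.040],"roll":0,"jaw":0},{"xyz":[0.043,0,-0.020],"roll":0,"jaw":0},{"xyz":[0.043,0,-0.002],"roll":0,"jaw":0},{"xyz":[0.043,0,0],"roll":0,"jaw":0}]'
python3 est.py s8
python3 -m pendant '[{"xyz":[-0.006,0,0],"roll":0,"jaw":0},{"xyz":[-0.012,0,0],"roll":0,"jaw":0},{"xyz":[-0.018,0,0],"roll":0,"jaw":0},{"xyz":[-0.024,0,0],"roll":0,"jaw":0},{"xyz":[-0.030,0,0],"roll":0,"jaw":0},{"xyz":[-0.036,0,0],"roll":0,"jaw":0},{"xyz":[-0.041,0,0],"roll":0,"jaw":0},{"xyz":[-0.043,0,0],"roll":0,"jaw":0}]'
python3 est.py s9
python3 -m pendant '[{"xyz":[0.002,0,-0.020],"roll":0,"jaw":0},{"xyz":[0.002,0,-0.050],"roll":0,"jaw":0},{"xyz":[0.002,0,-0.100],"roll":0,"jaw":0},{"xyz":[0.02,-0.03,-0.145],"roll":0,"jaw":0},{"xyz":[0.06,-0.06,-0.145],"roll":0,"jaw":0},{"xyz":[0.10,-0.09,-0.145],"roll":0,"jaw":0},{"xyz":[0.14,-0.12,-0.145],"roll":0,"jaw":0},{"xyz":[0.18,-0.15,-0.145],"roll":0,"jaw":0}]'
python3 est.py s10
python3 - <<'E'
from h import *
t,_=env.grab_frame('top');cv2.imwrite('pics/t10.png',t)
a=cv2.imread('pics/top0.png')
print([np.abs(t[y0:y1,x0:x1].astype(int)-a[y0:y1,x0:x1]).mean().round(1) for x0,x1,y0,y1 in [(310,390,145,225),(420,460,220,260),(210,245,165,275),(240,335,245,285)]])
z=cv2.resize(t[145:225,305:395],None,fx=4,fy=4,interpolation=cv2.INTER_CUBIC)
b=cv2.resize(cv2.imread('pics/s10.png'),(378,320))
cv2.imwrite('pics/final.png',np.hstack([z,b]))
E
```

```text
time_s: 9.55
ee_pos: [458.6, 189.6, 55.3]
ee_rot: [-179.8, 0.2, 75.5]
force: [-0.7, 0.5, 0.6]
gripper_width: 91.1
9.6 tcp [-69.   93.1] 55.9 F [ 0.   0.2 -0.3]
dark px 8
stud [ 18.5 -23.6] ang -52.0
time_s: 10.6
ee_pos: [449.2, 147.8, 56.9]
ee_rot: [180.0, 0.0, 75.5]
force: [0.5, 0.8, -0.3]
gripper_width: 91.3
10.65 tcp [-68.2  50. ] 56.9 F [-1.2  0.5 -0. ]
dark px 8
stud [26.3 -6.3] ang -13.5
time_s: 11.65
ee_pos: [348.5, 361.6, 202.1]
ee_rot: [180.0, -0.0, 75.5]
force: [0.5, -0.0, 0.6]
gripper_width: 91.3
11.7 tcp [-222.3  236.5] 202.0 F [-0.9  5.5 -0.3]
dark px 8
stud [26.3 -6.3] ang -13.5
[np.float64(17.6), np.float64(8.0), np.float64(11.4), np.float64(10.7)]
```

View pics/final.png

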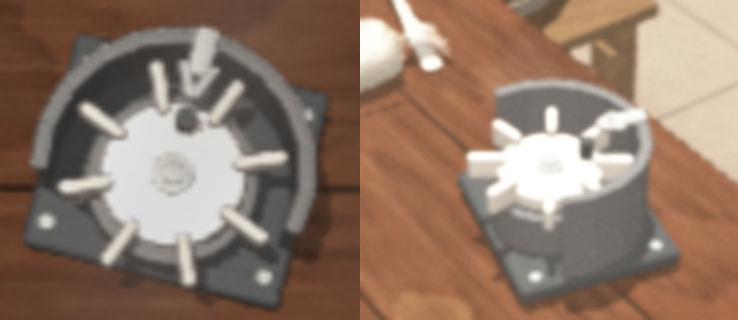

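The final picture shows the stud in front of the pointer in both views, with the tabs symmetric about the front. One numeric check of the wheel angle and the positions of the other things before handing in.

```bash
python3 - <<'E'
from h import *
c=cam('top');a=cv2.imread('pics/top0.png',0).astype(np.float32);t,_=env.grab_frame('top');b=cv2.cvtColor(t,cv2.COLOR_BGR2GRAY).astype(np.float32)
z=lambda p:[[305+(p[0]+.5)/4-.5,145+(p[1]+.5)/4-.5]]
e=[(122,250),(158,66),(84,106),(63,187),(107,262),(188,281),(265,240),(284,158)][1:]
q=np.array([w2c(ray(c,z(p),69)[0]) for p in e]);an=np.degrees(np.arctan2(q[:,1],q[:,0]))
print('tabs',an.round(1),'off rest',np.median((an)%45-22.5).round(1))
st=w2c(ray(c,z((186,119)),78)[0]);print('stud',st,np.degrees(np.arctan2(st[1],st[0])))
for n,x0,x1,y0,y1 in [('base',310,390,193,222),('cup',415,465,215,265),('left',210,245,180,275),('front',240,340,245,290)]:
    T=a[y0:y1,x0:x1];m=cv2.matchTemplate(b[y0-10:y1+10,x0-10:x1+10],T,cv2.TM_CCOEFF_NORMED);_,v,_,l=cv2.minMaxLoc(m);print(n,'px shift',l[0]-10,l[1]-10,round(v,2))
E
```

```text
tabs [  22.6   68.1  113.1  159.1 -157.8 -112.7  -68.5] off rest 0.1
stud [26.56246133  0.20391166] 0.4398330375178747
base px shift 0 0 0.78
cup px shift 0 0 1.0
left px shift 0 0 0.96
front px shift 0 0 0.96
```

```bash
python3 -c "
from workcell import env
s=env.state();print(s['time_s'],s['force'],s['qvel'].round(3));print(env.job_done())"
```

```text
11.8 [ 0.53211618 -1.03029683 -0.37142419] [-2.89  -0.915  1.328 -1.035  0.576 -0.648]
the job is handed in; nothing more can be done
None
```

I reset the counter to zero with four gentle flicks of one fingertip and handed the job in at about 11.8 s. The job reports no verdict, so success rests on my own checks.

**Unexpected start:** the wheel was not at rest when I began. It hung at about -162°, just short of a half click, which disagrees with the description. The first short push snapped it to -135°, and three full clicks brought it to 0.

**Last checks:**
- **Wheel:** from the top camera, the stud is 0.4° from the pointer line and the tabs are 0.1° off their rest position. A rough check from the side camera read -13.5°. It runs several degrees off (it read -52° at the -45° click), so I trusted the top view.
- **Counter, rolls and cup:** none moved by a whole pixel in the top view. The base match was weaker than the others (0.78 against 0.96–1.0) because that patch includes the turned wheel.
- **Force:** wrist readings taken between moves stayed around 1 N or less. The one higher reading, 5.5 N, came just after the fast retreat, in free air.
- **Arm at hand-in:** the gripper was about 200 mm up and clear of everything. The joints were still settling, at up to about 3°/s.

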